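# Latch the leak-test box and set its throttle valve two turns open

## Task

First turn the steel turnbutton on the ledge of the leak-test box so that it points squarely over the shut lid and secures it. Then, by the handle on its handwheel, close the throttle valve clockwise (seen from above) until it stops, and back it off (counter-clockwise) exactly two full turns. Finish with the gripper still holding that handle there, at rest, the lid shut and latched; leave the pliers, terminal strip and parts bin undisturbed.

Things in the scene. Friction and masses are not known exactly. Their poses are not given: they have to be found in the camera images.
- test_box: Grey sheet-metal leak-test box, fixed to the bench. 150 mm (its x) by 180 mm (its y), 80 mm high, with an 8 mm aluminium lid with clear window on top (lid top at 88 mm). On its near side (-x) runs a solid ledge, 34 mm deep, 180 mm long, 88 mm high, that carries the turnbutton. Origin: centre of the box's underside (ledge not counted), z up.
- lid (a joint): Lid of the test box, hinged at the box's +x edge; 0 = shut (as it starts), grows as it opens (rad). It lies shut by its weight; nothing need be done to it.
- turnbutton (a joint): Dark steel turnbutton on the ledge, turning about a vertical pivot. 0 = lies along the ledge pointing to the box's +y, clear of the lid; grows clockwise seen from above; 1.571 (its stop) = points to the box's +x, squarely over the lid (rad). Starts between 0 and 0.35. Stays where left; needs about 0.06 N m.
- tb_pivot (a point): On the turnbutton's pivot axis, at the top of its fin: 117 mm over the work surface, 92 mm from the box's origin towards the box's -x. Its x axis points along the turnbutton towards its nose, z up. The turnbutton is a bar 66 mm long (from 18 mm behind the pivot to 48 mm ahead), 22 mm wide and 5 mm thick, its underside 3 mm above ledge and lid, with an upright fin to pinch or push on top: 10 mm thick, 24 mm high, from 14 mm behind to 42 mm ahead of the pivot.
- tb_nose (a point): Top of the fin at its nose end, 42 mm from the pivot; same axes as tb_pivot.
- valve_body: Throttle valve on an aluminium manifold block, fixed to the bench: block 110 mm (x) by 90 mm (y) by 40 mm high, brass stubs to 63 mm out at both y sides, a round gauge to 65 mm out on the -x side, brass bonnet and stem on top. Origin: centre of the block's underside; its vertical z axis is the stem's axis.
- wheel (a joint): Turning of the handwheel about the vertical stem (rad). 0 = fully closed, a hard stop; grows counter-clockwise seen from above as the valve opens; one turn is 6.283, so two turns back from the stop is 12.566; opens to at most 22. Starts between 1.5 and 5. Stays where left; needs about 0.12 N m (2.5 N at the handle). The wheel does not rise as it turns.
- hub (a point): On the stem's axis at the top of the handwheel's hub, 78 mm above the work surface. Three-spoked dark steel wheel, rim circle of 50 mm radius, rim 12 mm thick with its top at 76 mm. Turns with the wheel: its x axis points to the handle.
- handle: Black upright handle on the rim, 50 mm from the stem's axis: a round vertical grip 22 mm across and 44 mm tall, from 79 mm to 123 mm above the work surface. It spins freely on its own pin, so a gripper can hold it from above and go round the stem without turning. Origin: centre of its lower end, on its axis.
- handle_mid (a point): On the handle's axis at mid-height, 101 mm above the work surface.
- pliers: Bystander: crimping pliers with orange grips, lying, 190 mm long (x), 65 mm wide, 18 mm high. Origin under the middle.
- terminals: Bystander: aluminium mounting rail with grey terminal blocks, 130 mm (x) by 45 mm, 39 mm high. Origin at the centre of its underside.
- parts_bin: Bystander: open blue parts bin, 80 mm (x) by 120 mm by 60 mm high. Origin at the centre of its underside.
There are look-alikes about, which are no part of the job. Leave any blue or pink look-alike of the valve_body alone.

How it is judged:
By the outcome, as a careful person would: the job done as asked, in the order asked, and still so for the second after the job is handed in, while the arm keeps its last pose, push and grip.
It also fails if it takes over 72 s, if anything falls off the work surface, if the arm or the gripper's body presses on something with over 40 N, if the wrist force passes 120 N, or if a joint passes its speed limit or range.

## Robot

A 7-joint arm with a two-finger parallel gripper is mounted at the origin on the work surface. World frame = base frame: x ahead of the robot, y to its left, z up, the work surface at z = 0. Lengths are in mm, angles in rad, forces in N, time in s.
With the tool pointing down it reaches from about 400 to 875 mm from the base axis. Payload 4.4 kg.
Tool frame: the origin (TCP) lies at the centre of the arm's flange, where the gripper is bolted on; the fingertips stand 173 mm ahead of it and the grasp point (between the pads) lies 155 mm ahead of it; z points along the fingers, y is the direction in which the jaws open and shut (so a half turn about z gives the same grasp; the last joint's range is limited). The gripper opens to 85 mm and grips with 20 to 120 N. Pads are 22 mm wide; open, the fingers measure 114 mm over their backs; the gripper's body (76 mm by 85 mm) begins 54 mm behind the grasp point. The pads swing forward as they close: fully open they stand 13 mm farther back than shut.
Start: joints at [1.161, 0.628, 0.038, 1.517, -0.027, 0.996, -0.02], TCP at [219.115, -611.967, 404.713] pointing down, gripper open.
Joint ranges: [-3.06, 3.06], [-0.37, 2.12], [-1.25, 1.32], [0.18, 2.47], [-1.1, 4.24], [0.23, 1.98], [-2.94, 2.94]. Speed limits (rad/s): [2.57, 2.57, 3.14, 3.14, 3.14, 3.14, 3.14].

## Interface

Orientations are given as [roll, pitch, yaw] about the fixed x, y, z axes, in that order (R = Rz(yaw) Ry(pitch) Rx(roll)).
In Python, from cell import * gives the robot as it stands. The module is installed in compiled form; this text tells all that it offers.
- The arm moves only by the shell command python3 -m jog 'ROWS'. ROWS is JSON, one flat list of numbers, 5 for each row, row after row: the shift along the tool's x, y, z in mm, then the turn about the tool's z in degrees, then the finger opening in mm, from 0 to 85.4. A call has 1 to 20 rows; each row is the pose to reach, as a shift and turn from the pose commanded when the call began, along the tool's axes at that moment; what a row does not reach only later rows make up. A row lasts 1/12 s, in which the tool goes at most 41.7 mm and 7.16 degrees, less where a joint would pass 70% of its speed; a pose out of reach is approached as far as the arm can. A call with a gripper value outside its range is refused whole. The fingers move at their own pace and stop on an object; the grip force is fixed at half the most. Time passes only in rows, so rows that repeat a pose let the fingers close. It gives the time, the measured TCP pose, the force and the opening at its end, in the units of the state.
- read_state(): the state, without advancing time (a new reading comes with each control period).
- get_image(name): name is "scene" or "top" or "wrist"; returns (picture, depth): 384x512x3 uint8, blue, green, red; 384x512 float32, mm along the optical axis (not along the pixel's ray), 0 where there is no reading.
- camera_params(name): a dict with "K" (3x3 intrinsics, pixels), "T" (4x4, takes a point from camera to world coordinates). Camera axes: x right, y up, looking along -z (the intrinsics and any distortion apply to the point x, -y, -z); pixel columns grow to the right and rows downward; lengths in mm; the calibration is good to about 2 mm. A picture is of the moment at which its call begins: read the wrist's pose just before it. camera_params takes no time and is no camera call; for the wrist camera it gives the pose at the moment of the call.
- finish_job(): hands the job in, once; it reports no verdict.
The state is a dict: "clock": time; "qpos": joint angles; "qd": joint speeds; "tau": joint torques, N m; "eef_pos": TCP position; "tool_rot": TCP orientation; "force": force on the tool from outside, world axes, zero at the start; "torque": the same for the moment, N m; "width": finger opening in mm.
Only numpy, scipy, OpenCV 4.12 (cv2) and the standard library are available. Lean on these libraries where they do the work, as an engineer would, in place of code of your own. Each camera call takes 0.05 s, during which the arm holds its last target.

## Working session

There is one attempt and no reset: what is moved stays moved. The work goes in short steps, Python scripts to look and compute and a shell command to move; the robot and the scene stay as the last step left them, time stands still between calls to the robot, and variables do not carry over. Pictures are saved under pics/ and viewed, and the job is handed in when it is done.

```bash
mkdir -p pics; ls; python3 - <<'E'
from cell import *
import cv2
s=read_state(); print({k:s[k] for k in s})
for n in("scene","top","wrist"):
    im,d=get_image(n); cv2.imwrite(f"pics/{n}0.png",im)
    import numpy as np
    np.savez(f"{n}0.npz",im=im,d=d,**{k:np.array(v) for k,v in camera_params(n).items()})
    print(n,camera_params(n))
E
```

```text
pics
{'clock': 0.0, 'qpos': array([ 1.16117439,  0.62934157,  0.03842745,  1.51839199, -0.02701451,
        0.99631011, -0.01998951]), 'qd': array([ 2.18037541e-03, -2.63151059e-04,  9.01704104e-04, -6.64349727e-04,
       -9.30062371e-05,  7.68184428e-04, -4.94608127e-05]), 'tau': array([ 3.80675292e-04, -5.63395035e+01,  1.22618169e+00, -1.93442702e+01,
        1.09597453e-02,  1.06152578e-02,  6.23443697e-06]), 'eef_pos': array([ 219.04290486, -611.65407144,  403.78378859]), 'tool_rot': array([-3.13965901e+00,  5.21880289e-06,  3.43835724e-01]), 'force': array([-0.08768063,  0.61779659,  0.14606877]), 'torque': array([ 0.02194816, -0.05853774,  0.00664795]), 'width': 85.65014926964109}
scene {'K': array([[355.78427527,   0.        , 253.38901907],
       [  0.        , 355.78427527, 193.70492735],
       [  0.        ,   0.        ,   1.        ]]), 'T': array([[-4.67322139e-01, -5.56529239e-01,  6.86939026e-01,
         1.17348051e+03],
       [ 8.83877722e-01, -3.11017634e-01,  3.49325357e-01,
         3.42407514e+02],
       [ 1.92403753e-02,  7.70417574e-01,  6.37249221e-01,
 
[... 437 characters left out ...]
43139649e+01],
       [-3.96493128e-02,  5.93748027e-02,  9.97448026e-01,
         1.02488507e+03],
       [ 0.00000000e+00,  0.00000000e+00,  0.00000000e+00,
         1.00000000e+00]])}
wrist {'K': array([[305.73120076,   0.        , 255.35696313],
       [  0.        , 305.73120076, 191.4482398 ],
       [  0.        ,   0.        ,   1.        ]]), 'T': array([[ 3.37834723e-01,  8.98239139e-01,  2.81130128e-01,
         2.90087224e+02],
       [-9.41204293e-01,  3.22880535e-01,  9.94114665e-02,
        -5.87861052e+02],
       [-1.47617610e-03, -2.98185529e-01,  9.54506790e-01,
         3.73986964e+02],
       [ 0.00000000e+00,  0.00000000e+00,  0.00000000e+00,
         1.00000000e+00]])}
```

View pics/top0.png

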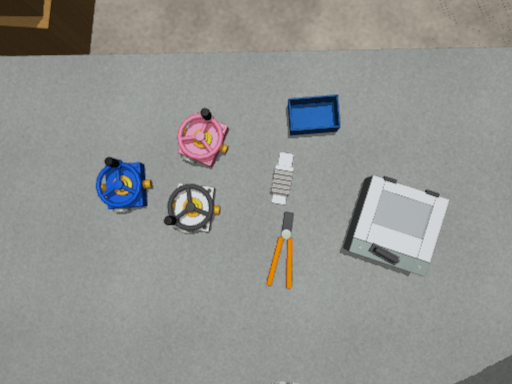

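View pics/scene0.png

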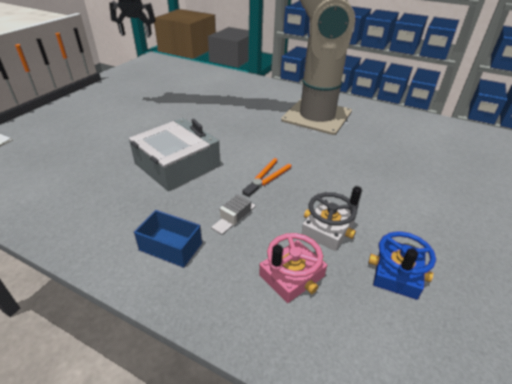

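The top view shows three valves: dark/grey at (191,208), pink at (201,138) and blue at (121,186). The dark-steel wheel on an aluminium block is the one meant. The box is at (400,220), with its turnbutton at (385,255). I'll confirm both in an enlarged crop.

```bash
cat > h.py <<'E'
import numpy as np,cv2
def load(n):
    f=np.load(n+".npz"); return f['im'],f['d'],f['K'],f['T']
def atdepth(K,T,u,v,d):
    u=np.asarray(u,float);v=np.asarray(v,float)
    p=np.stack([(u-K[0,2])/K[0,0]*d,-(v-K[1,2])/K[1,1]*d,-d*np.ones_like(u),np.ones_like(u)],-1)
    return (p@T.T)[...,:3]
def atz(K,T,u,v,z):
    r=np.array([(u-K[0,2])/K[0,0],-(v-K[1,2])/K[1,1],-1.])
    w=T[:3,:3]@r; o=T[:3,3]; return o+w*(z-o[2])/w[2]
def proj(K,T,p):
    c=np.linalg.inv(T)@np.append(p,1); return K[0,0]*c[0]/-c[2]+K[0,2],K[1,1]*-c[1]/-c[2]+K[1,2]
def cloud(n):
    im,d,K,T=load(n); v,u=np.mgrid[:384,:512]
    return im,d,atdepth(K,T,u,v,d.astype(float))
E
python3 - <<'E'
from h import *
im,d,P=cloud("top0")
a=im[150:290,140:240]; b=im[160:290,330:460]
cv2.imwrite("pics/c.png",np.hstack([cv2.resize(a,(400,560),interpolation=cv2.INTER_CUBIC),cv2.resize(b,(390,390),interpolation=cv2.INTER_CUBIC) if 0 else cv2.copyMakeBorder(cv2.resize(b,(390,390),interpolation=cv2.INTER_CUBIC),0,170,0,0,cv2.BORDER_CONSTANT)]))
z=P[...,2]
# fin
r=np.zeros(z.shape,bool); r[235:280,355:430]=1
m=r&(z>108)&(z<130); p=P[m]; print("fin",m.sum(),p.mean(0),np.percentile(p[:,2],[5,50,95]))
c=p[:,:2].mean(0); w,V=np.linalg.eigh(np.cov(p[:,:2].T)); print(w**.5,V[:,1],np.degrees(np.arctan2(V[1,1],V[0,1])))
t=(p[:,:2]-c)@V[:,1]; print("ext",c+V[:,1]*t.min(),c+V[:,1]*t.max(),t.max()-t.min())
r=np.zeros(z.shape,bool); r[165:285,335:460]=1
m=r&(z>78)&(z<98); rect=cv2.minAreaRect(P[m][:,:2].astype(np.float32)); print("box top+ledge",rect,cv2.boxPoints(rect))
# handle
r=np.zeros(z.shape,bool); r[180:250,150:225]=1
m=r&(z>110)&(z<135); p=P[m]; print("handle",m.sum(),p.mean(0),np.percentile(p[:,2],[5,50,95]))
m=r&(z>68)&(z<84); p=P[m][:,:2]
A=np.c_[2*p,np.ones(len(p))]; 
from scipy.optimize import least_squares
print("rim",m.sum(),cv2.minEnclosingCircle(p.astype(np.float32)), cv2.minAreaRect(p.astype(np.float32)))
E
```

```text
fin 128 [ 437.83524825 -220.29598813  120.12332827] [115.63386906 120.48511162 123.11058622]
[ 3.01206037 16.66492552] [0.49147318 0.87089271] 60.56254457472316
ext [ 423.41842804 -245.8426592 ] [ 451.38835367 -196.27982362] 56.91038052043913
box top+ledge ((505.4005126953125, -257.9749755859375), (180.8673095703125, 190.93931579589844), 71.54818725585938) [[ 386.21603 -313.54263]
 [ 567.33923 -373.9763 ]
 [ 624.58496 -202.40732]
 [ 443.4618  -141.97366]]
handle 82 [515.22774694 263.5244835  121.58868324] [113.00688184 122.59911283 125.80928848]
rim 879 ((545.1715087890625, 225.37538146972656), 56.2333984375) ((546.4527587890625, 224.8524169921875), (109.09130096435547, 108.09266662597656), 0.9731643199920654)
```

View pics/c.png

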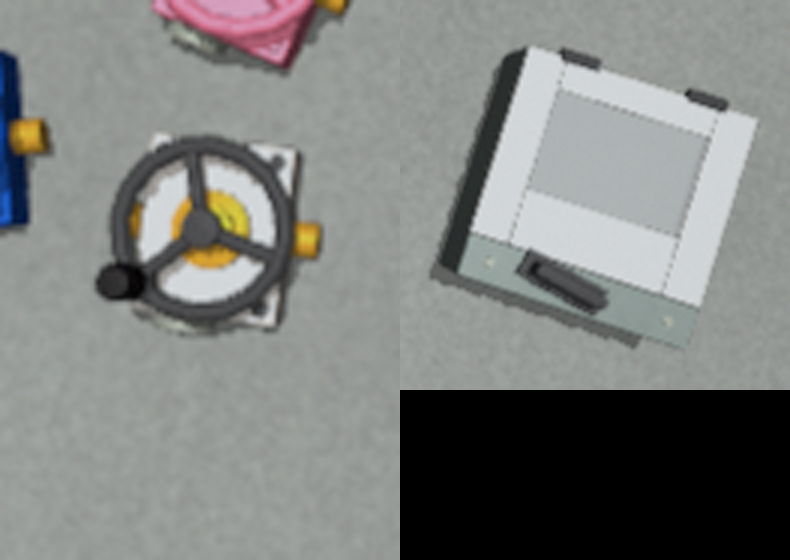

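View pics/wrist0.png

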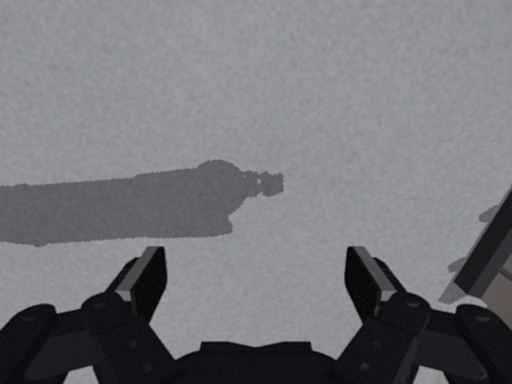

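Confirmed: the dark three-spoke wheel with black handle at (170,221) on the aluminium block is the right one. The turnbutton lies along the ledge at about 11° (0.19 rad). Pivot is about (430.5,-233.5), wheel centre about (545.5,225) and handle about (515,263.5). I'll move above the turnbutton with the jaws across its fin.

```bash
cat >> h.py <<'E'
def rel(st,target,yawdeg=None):
    from scipy.spatial.transform import Rotation as R
    r=R.from_euler('xyz',st['tool_rot']); d=r.inv().apply(np.array(target)-st['eef_pos'])
    yaw=np.degrees(st['tool_rot'][2])
    return np.round(d,1), yaw, None if yawdeg is None else round(yaw-yawdeg,2)
E
python3 - <<'E'
from h import *; from cell import *
print(rel(read_state(),[430.5,-233.5,370],60.6))
E
```

```text
(array([ 326.6, -284.8,   34.4]), np.float64(19.692025734288045), np.float64(-40.91))
```

```bash
python3 -m jog '[10,-9,1,-1,85, 33,-28,3,-5,85, 60,-52,6,-9,85, 90,-78,9,-13,85, 120,-104,12,-17,85, 150,-130,15,-21,85, 180,-156,18,-25,85, 210,-182,21,-29,85, 240,-208,25,-33,85, 270,-234,28,-37,85, 295,-257,31,-40,85, 313,-273,33,-41,85, 323,-282,34,-41,85, 326.6,-284.8,34,-41,85, 326.6,-284.8,34,-41,85, 326.6,-284.8,34,-41,85]'
python3 - <<'E'
from h import *; from cell import *
n="wrist"; s=read_state(); print(s['eef_pos'],s['tool_rot'],s['force'],s['qpos'])
im,d=get_image(n); cp=camera_params(n); cv2.imwrite("pics/w1.png",im); np.savez("wrist1.npz",im=im,d=d,K=cp['K'],T=cp['T'])
im,d,P=cloud("wrist1"); z=P[...,2]
m=(z>108)&(z<126)&(np.hypot(P[...,0]-437,P[...,1]+220)<60); p=P[m]; print(m.sum(),np.percentile(p[:,2],[5,50,95]))
print(cv2.minAreaRect(p[:,:2].astype(np.float32)), cv2.boxPoints(cv2.minAreaRect(p[:,:2].astype(np.float32))))
w,V=np.linalg.eigh(np.cov(p[:,:2].T)); print(p.mean(0),w**.5,np.degrees(np.arctan2(V[1,1],V[0,1])))
E
```

```text
clock: 1.48
eef_pos: [430.2, -234.6, 370.7]
tool_rot: [-3.142, 0.001, 1.058]
force: [-0.2, -0.7, -0.4]
width: 85.3
[ 430.23042602 -234.60803596  370.7013773 ] [-3.14153388e+00  7.91083856e-04  1.05840114e+00] [-0.24039938 -0.66160541 -0.40221687] [ 0.56442577  0.45396796 -0.17225222  1.98864234  0.11699834  0.70835919
 -0.19210306]
955 [119.11648854 120.61834372 121.73365988]
((436.5779724121094, -222.2144775390625), (55.641963958740234, 9.31992244720459), 60.33905792236328) [[ 418.76096 -244.08398]
 [ 426.85965 -248.6961 ]
 [ 454.395   -200.34497]
 [ 446.2963  -195.73285]]
[ 437.21540596 -220.90542687  120.45124847] [ 2.77853495 16.34612264] 60.500733575288386
```

View pics/w1.png

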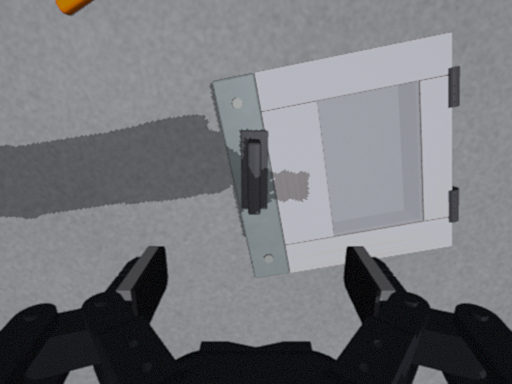

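The wrist view shows the fin at (254,177), along the ledge and centred under the gripper. Wrist and top estimates agree to about 1 mm. I'll refine the box yaw, then descend.

```bash
python3 - <<'E'
from h import *; from cell import *
im,d,P=cloud("wrist1"); z=P[...,2]
m=(z>84)&(z<98)&(P[...,0]>380)&(P[...,1]<-130); m[230:,:170]=0; m[230:,340:]&= z[230:,340:]<95
n,l,s,c=cv2.connectedComponentsWithStats(m.astype(np.uint8)); k=1+s[1:,4].argmax(); p=P[l==k]
print(np.median(p[:,2]),cv2.minAreaRect(p[:,:2].astype(np.float32)),cv2.boxPoints(cv2.minAreaRect(p[:,:2].astype(np.float32))))
print(rel(read_state(),[430.5,-234.0,276],60.5))
E
```

```text
88.4621754977725 ((503.62017822265625, -259.66412353515625), (180.26124572753906, 190.76158142089844), 71.42957305908203) [[ 384.50168 -314.72598]
 [ 565.3309  -375.4778 ]
 [ 622.73865 -204.60226]
 [ 441.9095  -143.85043]]
(array([ 1.3, -0.1, 94.7]), np.float64(60.577077383130614), np.float64(0.08))
```

```bash
python3 -m jog '[0,0,20,0,85, 0,0,50,0,85, 0.3,0,75,0,85, 0.5,0,88,0,85, 0.5,0,94,0,60, 0.5,0,94.5,0,40, 0.5,0,94.5,0,20, 0.5,0,94.5,0,0, 0.5,0,94.5,0,0, 0.5,0,94.5,0,0, 0.5,0,94.5,0,0, 0.5,0,94.5,0,0, 0.5,0,94.5,0,0, 0.5,0,94.5,0,0]'
python3 - <<'E'
from h import *; from cell import *
s=read_state(); print(s['force'],s['torque'],rel(s,[429.8,-234.2,276]))
im,d=get_image("wrist");cv2.imwrite("pics/w2.png",im)
E
```

```text
clock: 2.7
eef_pos: [430.1, -233.0, 277.2]
tool_rot: [-3.14, 0.0, 1.059]
force: [-2.3, 3.5, 7.5]
width: 8.7
[-2.28960716  3.45811179  7.52475571] [ 0.33330065  0.69856265 -0.0899373 ] (array([-1.2,  0.3,  1.2]), np.float64(60.67960575755154), None)
```

View pics/w2.png

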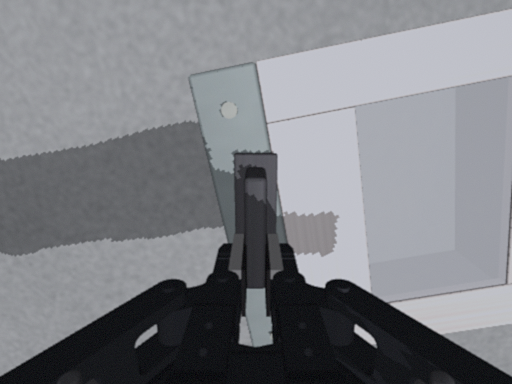

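Both pads are on the fin and the forces are low. I'll turn it halfway and check.

```bash
python3 -m jog '[0,0,0,2,0, 0,0,0,5,0, 0,0,0,9,0, 0,0,0,13,0, 0,0,0,17,0, 0,0,0,21,0, 0,0,0,25,0, 0,0,0,29,0, 0,0,0,33,0, 0,0,0,37,0, 0,0,0,40,0, 0,0,0,40,0, 0,0,0,40,0]'
python3 -c "
from cell import *
s=read_state();print(s['torque'],s['qpos'])"
```

```text
clock: 3.83
eef_pos: [429.9, -232.8, 277.2]
tool_rot: [-3.14, 0.001, 0.361]
force: [-3.6, 2.4, 8.9]
width: 8.8
[ 0.43518278  0.86106807 -0.0504354 ] [ 0.39982114  0.60702591  0.05714317  2.07561697 -0.07339815  0.46300531
 -0.69726733]
```

```bash
python3 -m jog '[0,0,0,3,0, 0,0,0,7,0, 0,0,0,11,0, 0,0,0,15,0, 0,0,0,19,0, 0,0,0,23,0, 0,0,0,27,0, 0,0,0,31,0, 0,0,0,35,0, 0,0,0,37,0, 0,0,0,39,0, 0,0,0,41,0, 0,0,0,42,0, 0,0,0,42,0, 0,0,0,42,0]'
python3 - <<'E'
from h import *; from cell import *
s=read_state(); print(s['force'],s['torque'],np.degrees(s['tool_rot']))
im,d=get_image("wrist");cv2.imwrite("pics/w3.png",im)
E
```

```text
clock: 5.08
eef_pos: [429.9, -232.4, 277.2]
tool_rot: [-3.141, 0.003, -0.367]
force: [-4.5, 1.8, 9.3]
width: 8.6
[-4.45432612  1.80551315  9.2622763 ] [0.47597699 1.0515719  1.05131693] [-1.79940127e+02  1.56653498e-01 -2.10159366e+01]
```

View pics/w3.png

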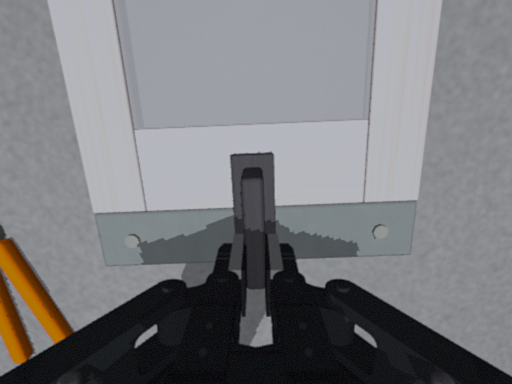

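The stop is reached: 1.05 N m about z, with the fin square over the lid (nose at (253,172)). I'll unwind the twist, open and lift.

```bash
python3 -m jog '[0,0,0,-1,0, 0,0,0,-2,0, 0,0,0,-2,0, 0,0,0,-2,30, 0,0,0,-2,60, 0,0,0,-2,85, 0,0,0,-2,85, 0,0,0,-2,85, 0,0,-5,-2,85, 0,0,-25,-2,85, 0,0,-55,-2,85, 0,0,-80,-2,85, 0,0,-95,-2,85, 0,0,-95,-2,85]'
python3 - <<'E'
from h import *; from cell import *
s=read_state(); print(s['force'],s['torque'],np.degrees(s['tool_rot']))
im,d=get_image("wrist");cp=camera_params("wrist");cv2.imwrite("pics/w4.png",im); np.savez("wrist4.npz",im=im,d=d,K=cp['K'],T=cp['T'])
im,d,P=cloud("wrist4"); z=P[...,2]
m=(z>108)&(z<126)&(np.hypot(P[...,0]-445,P[...,1]+240)<60);m[240:]&=(np.abs(np.arange(512)-255)<60); p=P[m]; print(m.sum(),cv2.minAreaRect(p[:,:2].astype(np.float32)))
w,V=np.linalg.eigh(np.cov(p[:,:2].T)); print(p.mean(0),w**.5,np.degrees(np.arctan(V[1,1]/V[0,1])))
m=(z>84)&(z<95)&(P[...,0]>380)&(P[...,1]<-130); m[230:,:170]=0;m[230:,340:]=0
n,l,st,c=cv2.connectedComponentsWithStats(m.astype(np.uint8)); k=1+st[1:,4].argmax(); p=P[l==k]
print(cv2.minAreaRect(p[:,:2].astype(np.float32)))
# bar/fin edges in image
E
```

```text
clock: 6.3
eef_pos: [431.7, -234.0, 374.5]
tool_rot: [3.141, -0.007, -0.337]
force: [0.1, 0.5, -0.3]
width: 84.9
[ 0.06823097  0.51534152 -0.30906621] [-0.01566697 -0.01024417 -0.02200619] [179.96648306  -0.38076076 -19.30839928]
924 ((442.1880798339844, -238.03228759765625), (10.025972366333008, 55.20861053466797), 71.56439971923828)
[ 443.43183555 -238.48012737  118.72780983] [ 2.84729782 16.26979575] -18.25937388672731
((490.8798828125, -254.2934112548828), (180.55630493164062, 166.07833862304688), 71.44606018066406)
```

View pics/w4.png

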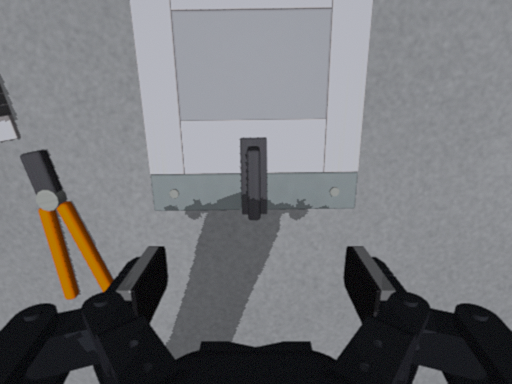

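The turnbutton is square: fin at -18.4° against box at -18.5°, lid shut (fin at (254,183)). Next is the valve handle.

```bash
python3 - <<'E'
from h import *; from cell import *
print(rel(read_state(),[515,263.5,350],90))
E
```

```text
(array([ -85.3, -496.8,   22.5]), np.float64(-19.29537729360981), np.float64(-109.3))
```

```bash
python3 -m jog '[-2,-12,0,-3,85, -7,-40,0,-9,85, -12,-72,0,-15,85, -17,-104,0,-21,85, -23,-136,0,-28,85, -28,-168,0,-35,85, -34,-200,0,-42,85, -39,-232,0,-49,85, -45,-264,3,-56,85, -50,-296,6,-63,85, -56,-328,9,-70,85, -61,-360,12,-77,85, -67,-392,15,-84,85, -72,-424,18,-91,85, -77,-455,20,-98,85, -82,-478,22,-104,85, -84,-490,22.5,-108,85, -85.3,-496.8,22.5,-109.3,85, -85.3,-496.8,22.5,-109.3,85, -85.3,-496.8,22.5,-109.3,85]'
python3 - <<'E'
from h import *; from cell import *
s=read_state(); print(s['force'],s['qpos'],np.degrees(s['tool_rot']))
im,d=get_image("wrist");cp=camera_params("wrist");cv2.imwrite("pics/w5.png",im); np.savez("wrist5.npz",im=im,d=d,K=cp['K'],T=cp['T'])
im,d,P=cloud("wrist5"); z=P[...,2]
m=(z>115)&(z<130)&(np.hypot(P[...,0]-515,P[...,1]-263)<25); p=P[m]; print(m.sum(),np.percentile(p[:,2],[5,50,95]),cv2.minEnclosingCircle(p[:,:2].astype(np.float32)))
m=(z>66)&(z<84)&(np.hypot(P[...,0]-545,P[...,1]-225)<70); p=P[m]; print(m.sum(),cv2.minEnclosingCircle(p[:,:2].astype(np.float32)))
E
```

```text
clock: 8.02
eef_pos: [514.1, 263.2, 347.9]
tool_rot: [-3.14, 0.001, 1.57]
force: [-0.1, -0.6, -0.1]
width: 85.1
[-0.10785854 -0.58477396 -0.08826068] [-0.39690513  0.59848468 -0.19345678  1.77915696  0.15467101  0.78099877
 -0.66873833] [-1.79892719e+02  7.65108744e-02  8.99522861e+01]
774 [118.05260462 123.665696   124.90932807] ((514.2058715820312, 264.1168518066406), 10.836541175842285)
5997 ((543.8017578125, 227.77554321289062), 58.57072448730469)
```

View pics/w5.png

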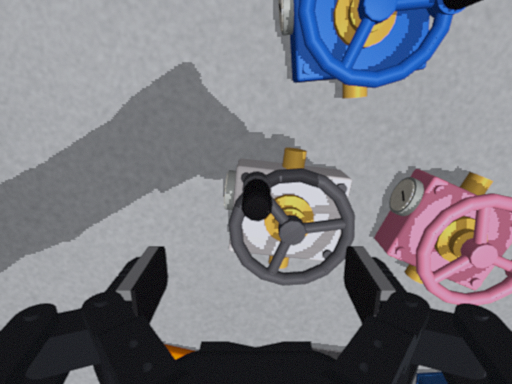

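The wrist view shows the handle at (257,197) on the dark wheel, right under the gripper. The blue and pink wheels are clear of it. Descend and grip.

```bash
python3 -m jog '[0,0,15,0,85, 0.6,0,45,0,85, 0.6,0,72,0,85, 0.6,0,85,0,85, 0.6,0,89,0,60, 0.6,0,89,0,35, 0.6,0,89,0,0, 0.6,0,89,0,0, 0.6,0,89,0,0, 0.6,0,89,0,0, 0.6,0,89,0,0, 0.6,0,89,0,0]'
python3 - <<'E'
from h import *; from cell import *
s=read_state(); print(s['force'],s['torque'],s['eef_pos'])
im,d=get_image("wrist");cv2.imwrite("pics/w6.png",im)
E
```

```text
clock: 9.07
eef_pos: [514.9, 264.7, 261.2]
tool_rot: [3.14, -0.001, 1.571]
force: [-1.4, -0.7, 6.5]
width: 20.1
[-1.41833679 -0.6533943   6.47146993] [-0.02778344  0.27629779  0.06881704] [514.85973549 264.67157819 261.19462947]
```

View pics/w6.png

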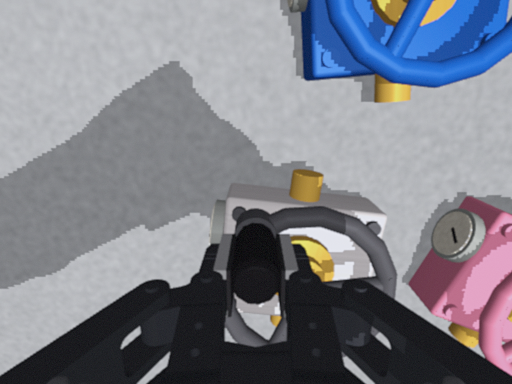

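The grip holds at 20 mm. I'll work out the arc shifts for turning clockwise around the measured centre.

```bash
cat >> h.py <<'E'
def arc(a0,step,n,r=50.):
    for i in range(1,n+1):
        a=np.radians(a0+step*i); b=np.radians(a0)
        print(i*step, round(r*(np.sin(a)-np.sin(b)),1), round(r*(np.cos(a)-np.cos(b)),1))
E
python3 -c "
from h import *
arc(127.8,-9,8)"
```

```text
-9 4.3 6.6
-18 7.5 13.7
-27 9.6 21.3
-36 10.5 29.1
-45 10.1 36.9
-54 8.5 44.6
-63 5.7 51.9
-72 1.8 58.7
```

```bash
python3 -m jog '[2.2,3.2,0,0,0, 6,10,0,0,0, 8.6,17.4,0,0,0, 10,25,0,0,0, 10.4,33,0,0,0, 9.4,41,0,0,0, 8.5,44.6,0,0,0, 8.5,44.6,0,0,0]'
python3 -c "
from h import *; from cell import *
s=read_state();print(s['force'],s['torque'],s['eef_pos'])
print('angle about est', np.degrees(np.arctan2(s['eef_pos'][1]-225.2,s['eef_pos'][0]-545.55)), np.hypot(s['eef_pos'][1]-225.2,s['eef_pos'][0]-545.55))
"
```

```text
clock: 9.78
eef_pos: [560.3, 272.4, 261.2]
tool_rot: [3.139, -0.0, 1.57]
force: [0.3, -1.5, 6.6]
width: 20.2
[ 0.27872447 -1.46912958  6.6006579 ] [-0.38850924  0.00358071 -0.00618785] [560.26696054 272.36761982 261.21306307]
angle about est 72.67134412562537 49.41025487574143
```

```bash
python3 -c "
from h import *
for a in (73.8,49.8,34.8,19.8,4.8,-10.2,-25.2,-40.2,-55.2,-70.2,-85.2,-100.2,-115.2,-130.2,-145.2): print('from',a); arc(a,-5,3) if a<70 else arc(a,-8,3)" | paste - - - - 
python3 -m jog '[-2.5,6.3,0,0,0, -5.7,12.4,0,0,0, -9.8,18.3,0,0,0, -9.8,18.3,0,0,0]'
```

```text
from 73.8	-8 -2.4 6.5	-16 -5.7 12.7	-24 -9.8 18.3
from 49.8	-5 -3.0 3.2	-10 -6.2 6.1	-15 -9.7 8.8
from 34.8	-5 -3.7 2.3	-10 -7.6 4.3	-15 -11.6 6.0
from 19.8	-5 -4.2 1.3	-10 -8.4 2.2	-15 -12.8 2.8
from 4.8	-5 -4.4 0.2	-10 -8.7 -0.0	-15 -13.0 -0.6
from -10.2	-5 -4.3 -1.0	-10 -8.4 -2.3	-15 -12.4 -4.0
from -25.2	-5 -3.9 -2.0	-10 -7.5 -4.4	-15 -11.0 -7.1
from -40.2	-5 -3.2 -3.0	-10 -6.1 -6.2	-15 -8.8 -9.7
from -55.2	-5 -2.3 -3.7	-10 -4.3 -7.6	-15 -6.0 -11.6
from -70.2	-5 -1.3 -4.2	-10 -2.2 -8.4	-15 -2.8 -12.8
from -85.2	-5 -0.2 -4.4	-10 0.0 -8.7	-15 0.6 -13.0
from -100.2	-5 1.0 -4.3	-10 2.3 -8.4	-15 4.0 -12.4
from -115.2	-5 2.0 -3.9	-10 4.4 -7.5	-15 7.1 -11.0
from -130.2	-5 3.0 -3.2	-10 6.2 -6.1	-15 9.7 -8.8
from -145.2	-5 3.7 -2.3	-10 7.6 -4.3	-15 11.6 -6.0
clock: 10.12
eef_pos: [578.3, 262.1, 261.2]
tool_rot: [3.14, 0.0, 1.569]
force: [-1.1, -1.5, 5.7]
width: 20.3
```

```bash
python3 -m jog '[-3,3.2,0,0,0, -6.2,6.1,0,0,0, -9.7,8.8,0,0,0, -9.7,8.8,0,0,0]'
```

```text
clock: 10.45
eef_pos: [586.4, 253.0, 261.2]
tool_rot: [3.141, -0.0, 1.57]
force: [-1.8, -1.5, 6.2]
width: 20.2
```

```bash
python3 -m jog '[-3.7,2.3,0,0,0, -7.6,4.3,0,0,0, -11.6,6,0,0,0, -11.6,6,0,0,0]'
```

```text
clock: 10.78
eef_pos: [592.2, 241.7, 261.2]
tool_rot: [3.141, -0.001, 1.57]
force: [-3.0, -0.2, 6.5]
width: 20.4
```

```bash
python3 -m jog '[-4.2,1.3,0,0,0, -8.4,2.2,0,0,0, -12.8,2.8,0,0,0, -12.8,2.8,0,0,0]'
```

```text
clock: 11.12
eef_pos: [594.9, 229.2, 261.2]
tool_rot: [3.141, -0.001, 1.571]
force: [-2.3, 0.2, 5.3]
width: 19.9
```

```bash
python3 -m jog '[-4.4,0.2,0,0,0, -8.7,0,0,0,0, -13,-0.6,0,0,0, -13,-0.6,0,0,0]'
```

```text
clock: 11.45
eef_pos: [594.4, 218.1, 261.2]
tool_rot: [3.139, -0.005, 1.572]
force: [-0.6, 5.6, 4.9]
width: 20.2
```

Tangential force is rising and the tool is lagging, so this may be the stop. I'll press a little further.

```bash
python3 -m jog '[-2.2,-0.4,0,0,0, -4.3,-1,0,0,0, -4.3,-1,0,0,0, -4.3,-1,0,0,0]'; python3 -c "
from cell import *
s=read_state();print(s['force'],s['torque'],s['eef_pos'])"
```

```text
clock: 11.78
eef_pos: [593.9, 217.1, 261.3]
tool_rot: [3.136, -0.01, 1.574]
force: [1.2, 11.3, 0.3]
width: 20.3
[ 1.18079308 11.3354151   0.31372156] [ 2.21614559 -0.13274934 -0.04026342] [593.86709763 217.05627206 261.25311947]
```

```bash
python3 -m jog '[-3,-0.7,0,0,0, -3,-0.7,0,0,0, -3,-0.7,0,0,0, -3,-0.7,0,0,0]'; python3 - <<'E'
from h import *; from cell import *
s=read_state();print(s['force'],s['torque'],s['eef_pos'],s['tool_rot'],s['qd'])
from scipy.spatial.transform import Rotation as R
for L in(0,155): print(L,s['eef_pos']+R.from_euler('xyz',s['tool_rot']).apply([0,0,L]))
im,d=get_image("wrist");cv2.imwrite("pics/w7.png",im)
cp=camera_params("wrist");np.savez("wrist7.npz",im=im,d=d,K=cp['K'],T=cp['T'])
im,d=get_image("top");cp=camera_params("top");cv2.imwrite("pics/t7.png",im[150:290,140:240].repeat(4,0).repeat(4,1));np.savez("top7.npz",im=im,d=d,K=cp['K'],T=cp['T'])
E
```

```text
clock: 12.12
eef_pos: [593.5, 216.3, 261.3]
tool_rot: [3.134, -0.014, 1.576]
force: [2.7, 16.6, -2.8]
width: 20.2
[ 2.70072749 16.56692345 -2.75821086] [ 3.18898126 -0.49355057  0.01759493] [593.48827957 216.27252026 261.29286209] [ 3.13420612 -0.0139586   1.57552857] [-1.85954188e-03  6.71077844e-04  3.11429832e-03  5.50672763e-04
  5.82201279e-05  1.14505765e-03 -1.50284331e-03]
0 [593.48827957 216.27252026 261.29286209]
155 [594.62293147 218.44136742 106.31219018]
```

View pics/w7.png

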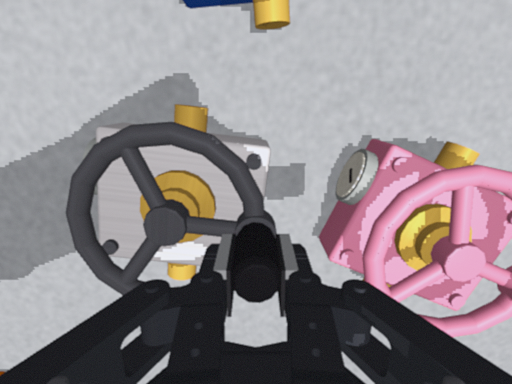

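View pics/t7.png

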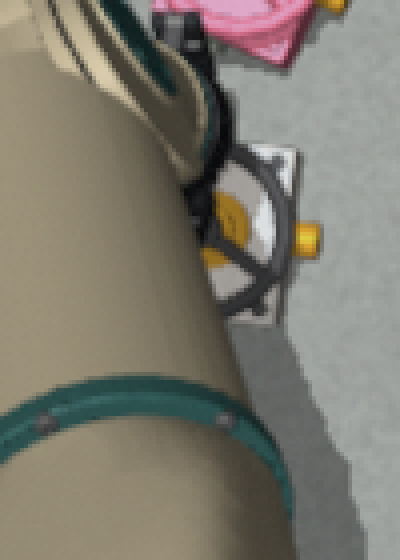

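The stop is confirmed: force grew from 5.6 to 16.6 N while the grasp point stayed put. The wrist view shows the spoke pointing right to the handle at (257,250), so about 135° (2.36 rad) was closed. Now I'll relax the push and take an unloaded reference.

```bash
python3 -m jog '[3,0.6,0,0,0, 6,1.2,0,0,0, 9,1.8,0,0,0, 9,1.8,0,0,0, 9,1.8,0,0,0, 9,1.8,0,0,0]'; cat >> h.py <<'E'
def grab(tag,img=True):
    from cell import read_state,get_image,camera_params
    from scipy.spatial.transform import Rotation as R
    s=read_state(); g=s['eef_pos']+R.from_euler('xyz',s['tool_rot']).apply([0,0,155])
    print('F',s['force'].round(2),'M',s['torque'].round(2),'eef',s['eef_pos'].round(2),'grasp',g.round(2),'ang',np.degrees(np.arctan2(g[1]-225.2,g[0]-545.55)).round(2),'r',np.hypot(g[1]-225.2,g[0]-545.55).round(2))
    if img:
        im,d=get_image("wrist");cp=camera_params("wrist");cv2.imwrite(f"pics/{tag}.png",im);np.savez(tag+".npz",im=im,d=d,K=cp['K'],T=cp['T'])
E
python3 -c "
from h import *
grab('w8')"
```

```text
clock: 12.72
eef_pos: [594.6, 218.7, 261.2]
tool_rot: [3.14, -0.002, 1.571]
force: [-2.3, 3.6, 6.7]
width: 20.4
F [-2.35  3.63  6.69] M [ 0.51  0.53 -0.03] eef [594.59 218.68 261.19] grasp [594.82 218.98 106.19] ang -7.2 r 49.66
```

```bash
python3 -c "
from h import *
arc(-8,9,20)"
```

```text
9 7.8 0.5
18 15.6 -0.3
27 23.2 -2.2
36 30.4 -5.4
45 37.0 -9.6
54 42.9 -14.8
63 47.9 -20.8
72 51.9 -27.6
81 54.8 -34.9
90 56.5 -42.6
99 57.0 -50.4
108 56.2 -58.2
117 54.2 -65.8
126 51.1 -73.0
135 46.9 -79.6
144 41.7 -85.5
153 35.6 -90.5
162 28.9 -94.5
171 21.6 -97.3
180 13.9 -99.0
```

```bash
python3 -m jog '[7.8,0.5,0,0,0, 15.6,-0.3,0,0,0, 23.2,-2.2,0,0,0, 30.4,-5.4,0,0,0, 37,-9.6,0,0,0, 42.9,-14.8,0,0,0, 47.9,-20.8,0,0,0, 51.9,-27.6,0,0,0, 54.8,-34.9,0,0,0, 56.5,-42.6,0,0,0, 57,-50.4,0,0,0, 56.2,-58.2,0,0,0, 54.2,-65.8,0,0,0, 51.1,-73,0,0,0, 46.9,-79.6,0,0,0, 41.7,-85.5,0,0,0, 35.6,-90.5,0,0,0, 28.9,-94.5,0,0,0, 21.6,-97.3,0,0,0, 13.9,-99,0,0,0]'; python3 -c "
from h import *
grab('w9')"
```

```text
clock: 14.43
eef_pos: [495.5, 233.0, 261.1]
tool_rot: [3.139, -0.003, 1.572]
force: [-1.2, 2.6, 9.3]
width: 20.4
F [-1.24  2.61  9.27] M [0.71 0.12 0.01] eef [495.45 233.   261.15] grasp [495.87 233.54 106.15] ang 170.47 r 50.38
```

View pics/w9.png

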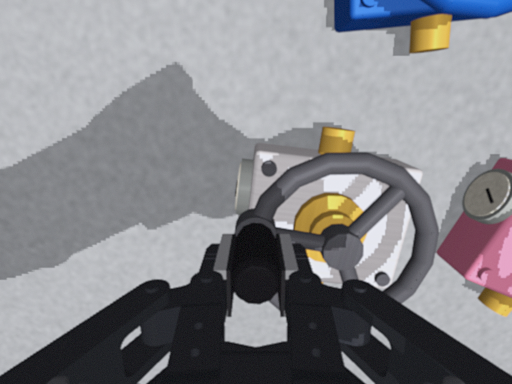

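Half a turn is done, and the wheel followed (the spoke at (290,238) leads to the handle). Next half.

```bash
python3 -m jog '[-7.8,-0.5,0,0,0, -15.6,0.3,0,0,0, -23.2,2.2,0,0,0, -30.4,5.4,0,0,0, -37,9.6,0,0,0, -42.9,14.8,0,0,0, -47.9,20.8,0,0,0, -51.9,27.6,0,0,0, -54.8,34.9,0,0,0, -56.5,42.6,0,0,0, -57,50.4,0,0,0, -56.2,58.2,0,0,0, -54.2,65.8,0,0,0, -51.1,73,0,0,0, -46.9,79.6,0,0,0, -41.7,85.5,0,0,0, -35.6,90.5,0,0,0, -28.9,94.5,0,0,0, -21.6,97.3,0,0,0, -13.9,99,0,0,0]'; python3 -c "
from h import *
grab('w10')"
```

```text
clock: 16.15
eef_pos: [594.6, 216.8, 261.1]
tool_rot: [-3.141, 0.002, 1.57]
force: [-2.7, -1.9, 12.7]
width: 20.3
F [-2.72 -1.93 12.67] M [-0.56  0.74  0.04] eef [594.55 216.82 261.15] grasp [594.51 216.54 106.15] ang -10.04 r 49.72
```

View pics/w10.png

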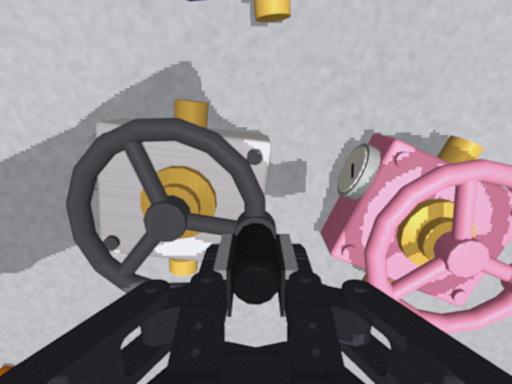

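One turn is done, about 2.8° short by lag. On to the second turn.

```bash
python3 -m jog '[7.8,0.5,0,0,0, 15.6,-0.3,0,0,0, 23.2,-2.2,0,0,0, 30.4,-5.4,0,0,0, 37,-9.6,0,0,0, 42.9,-14.8,0,0,0, 47.9,-20.8,0,0,0, 51.9,-27.6,0,0,0, 54.8,-34.9,0,0,0, 56.5,-42.6,0,0,0, 57,-50.4,0,0,0, 56.2,-58.2,0,0,0, 54.2,-65.8,0,0,0, 51.1,-73,0,0,0, 46.9,-79.6,0,0,0, 41.7,-85.5,0,0,0, 35.6,-90.5,0,0,0, 28.9,-94.5,0,0,0, 21.6,-97.3,0,0,0, 13.9,-99,0,0,0]'; python3 -c "
from h import *
grab('w11')"
```

```text
clock: 17.87
eef_pos: [495.4, 233.0, 261.1]
tool_rot: [3.139, -0.004, 1.572]
force: [-0.7, 3.8, 7.7]
width: 20.1
F [-0.66  3.75  7.72] M [0.74 0.13 0.03] eef [495.45 233.   261.14] grasp [495.86 233.55 106.14] ang 170.46 r 50.39
```

View pics/w11.png

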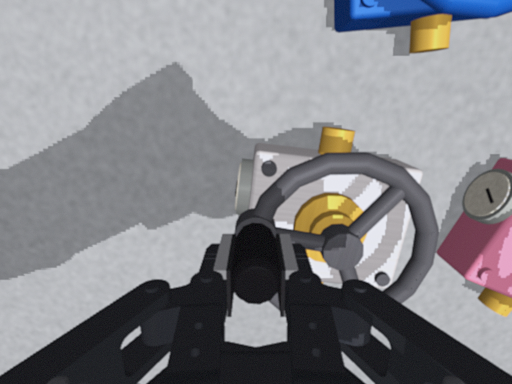

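The handle is in the same place as half a turn after the stop, with no slip. Last half turn:

```bash
python3 -m jog '[-7.8,-0.5,0,0,0, -15.6,0.3,0,0,0, -23.2,2.2,0,0,0, -30.4,5.4,0,0,0, -37,9.6,0,0,0, -42.9,14.8,0,0,0, -47.9,20.8,0,0,0, -51.9,27.6,0,0,0, -54.8,34.9,0,0,0, -56.5,42.6,0,0,0, -57,50.4,0,0,0, -56.2,58.2,0,0,0, -54.2,65.8,0,0,0, -51.1,73,0,0,0, -46.9,79.6,0,0,0, -41.7,85.5,0,0,0, -35.6,90.5,0,0,0, -28.9,94.5,0,0,0, -21.6,97.3,0,0,0, -13.9,99,0,0,0]'; python3 -c "
from h import *
grab('w12',False)"
```

```text
clock: 19.58
eef_pos: [594.6, 216.9, 261.1]
tool_rot: [-3.141, 0.002, 1.57]
force: [-3.6, -2.4, 12.5]
width: 20.2
F [-3.6  -2.43 12.52] M [-0.47  0.77  0.04] eef [594.55 216.86 261.14] grasp [594.52 216.58 106.14] ang -9.98 r 49.72
```

```bash
python3 -m jog '[1.3,0.1,0,0,0, 2.5,0.2,0,0,0, 2.5,0.2,0,0,0, 2.5,0.2,0,0,0, 2.5,0.2,0,0,0]'; python3 - <<'E'
from h import *
grab('w12')
def grayf(n):
    im,d,K,T=load(n); return cv2.cvtColor(im,cv2.COLOR_BGR2GRAY),K,T
a,K,Ta=grayf('w8'); b,_,Tb=grayf('w12')
print((Tb-Ta)[:3,3])
# wheel/background region motion: spokes vs block
for nm,(x,y,w,h) in dict(block=(95,120,170,40),stubL=(170,95,45,30),pink=(335,140,170,120),spokehub=(120,190,130,60),hub=(135,195,60,55),spokeTL=(115,140,50,50),spokeBL=(110,240,60,45)).items():
    A=a[y:y+h,x:x+w].astype(np.float32);B=b[y:y+h,x:x+w].astype(np.float32)
    print(nm,cv2.phaseCorrelate(A,B,cv2.createHanningWindow((w,h),cv2.CV_32F)))
E
```

```text
clock: 20.0
eef_pos: [594.8, 219.9, 261.2]
tool_rot: [3.141, 0.0, 1.57]
force: [-1.6, -0.5, 9.8]
width: 20.2
F [-1.64 -0.45  9.76] M [-0.12  0.32  0.03] eef [594.76 219.89 261.17] grasp [594.9  219.86 106.17] ang -6.18 r 49.64
[ 0.21454565  1.13646272 -0.20225255]
block ((-0.6717265504734797, 1.2443612702947995), 0.9397053209940592)
stubL ((0.9035774998290833, 0.5917144877655218), 0.9280355905603479)
pink ((-0.14215171861434328, 1.0695577173884985), 0.9322832007761355)
spokehub ((0.37444576505313876, 0.8947073798207335), 0.8910646791811343)
hub ((-0.024107985657607856, 1.1852641133769417), 0.8889662416776022)
spokeTL ((-0.9883310499258222, 1.5738780239599564), 0.9017512168884277)
spokeBL ((0.6433538979015019, 2.1419639639222403), 1.0718060115531638)
```

View pics/w12.png

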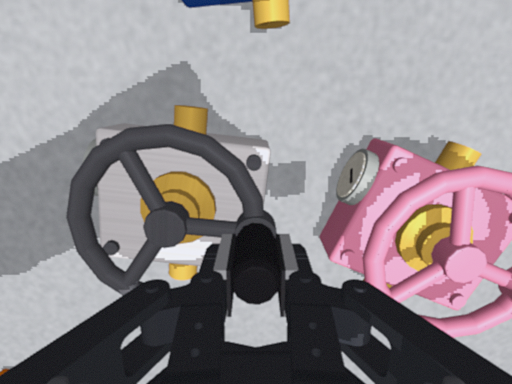

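View pics/w8.png

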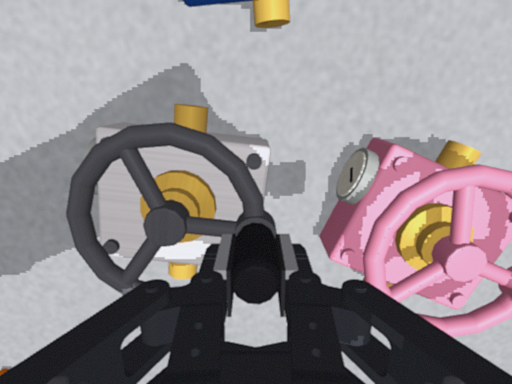

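Now about 1° past the reference (grasp y 219.9 against 219.0). I'll nudge it back.

```bash
python3 -m jog '[-1,-0.1,0,0,0, -2,-0.2,0,0,0, -2,-0.2,0,0,0, -2,-0.2,0,0,0, -2,-0.2,0,0,0]'; python3 - <<'E'
from h import *
grab('w13',False)
E
```

```text
clock: 20.47
eef_pos: [594.6, 219.1, 261.2]
tool_rot: [3.14, -0.002, 1.571]
force: [-0.7, 1.7, 8.1]
width: 20.4
F [-0.7   1.73  8.13] M [0.38 0.28 0.06] eef [594.58 219.08 261.18] grasp [594.84 219.38 106.18] ang -6.73 r 49.63
```

```bash
python3 -m jog '[-0.8,0,0,0,0, -0.8,0,0,0,0, -0.8,0,0,0,0, -0.8,0,0,0,0]'; python3 - <<'E'
from h import *
grab('w13')
def g(n):
    im,d,K,T=load(n); return cv2.cvtColor(im,cv2.COLOR_BGR2GRAY),K,T
a,K,Ta=g('w8'); b,_,Tb=g('w13'); print((Tb-Ta)[:3,3], np.abs(a.astype(int)-b).mean())
M=np.eye(2,3,dtype=np.float32)
# wheel mask: annulus/spoke area in left region; estimate rigid motion wheel vs background (pink valve+block)
for nm,box in dict(wheel=(65,115,185,180),pink=(320,130,190,130)).items():
    x,y,w,h=box
    cc,W=cv2.findTransformECC(a[y:y+h,x:x+w],b[y:y+h,x:x+w],M.copy(),cv2.MOTION_EUCLIDEAN,(3,200,1e-7),None,5)
    print(nm,cc,np.degrees(np.arctan2(W[1,0],W[0,0])),W[:,2])
E
```

```text
clock: 20.8
eef_pos: [594.5, 218.5, 261.2]
tool_rot: [3.14, -0.002, 1.571]
force: [-1.3, 1.9, 8.2]
width: 20.5
F [-1.26  1.88  8.22] M [ 0.44  0.29 -0.04] eef [594.53 218.52 261.19] grasp [594.79 218.87 106.19] ang -7.32 r 49.65
[-0.06582009 -0.17886931  0.00211429] 1.4861094156901042
wheel 0.9982380793012274 0.085035615 [ 0.22543979 -0.3187337 ]
pink 0.9931029987585684 0.008408714 [ 0.1085709  -0.25027812]
```

It now matches the stop reference to about 0.1°, by the arm and by image registration. I'll hold to settle and check the whole scene.

```bash
python3 -m jog '[0,0,0,0,0, 0,0,0,0,0, 0,0,0,0,0, 0,0,0,0,0, 0,0,0,0,0, 0,0,0,0,0]'; python3 - <<'E'
from h import *
from cell import *
grab('w14')
print(np.abs(read_state()['qd']).max())
im,d=get_image("top");cp=camera_params("top");cv2.imwrite("pics/t14.png",im);np.savez("top14.npz",im=im,d=d,K=cp['K'],T=cp['T'])
im,d,P=cloud("top14");z=P[...,2]
r=np.zeros(z.shape,bool); r[230:280,355:430]=1
m=r&(z>108)&(z<130); p=P[m][:,:2]; w,V=np.linalg.eigh(np.cov(p.T)); print("fin",m.sum(),np.degrees(np.arctan(V[1,1]/V[0,1])))
a=load("top0")[0]
for n,(x,y,w,h) in dict(pliers=(255,210,50,85),terms=(265,145,35,65),bin=(280,90,65,52)).items():
    print(n,np.abs(a[y:y+h,x:x+w].astype(int)-im[y:y+h,x:x+w]).mean())
E
```

```text
clock: 21.35
eef_pos: [594.5, 218.5, 261.2]
tool_rot: [3.14, -0.002, 1.571]
force: [-1.9, 3.5, 7.7]
width: 20.0
F [-1.95  3.49  7.71] M [0.46 0.27 0.06] eef [594.52 218.5  261.19] grasp [594.78 218.85 106.19] ang -7.35 r 49.64
0.00213381404048965
fin 157 -18.647379147276308
pliers 7.6596078431372545
terms 8.299194139194139
bin 6.038264299802761
```

View pics/t14.png

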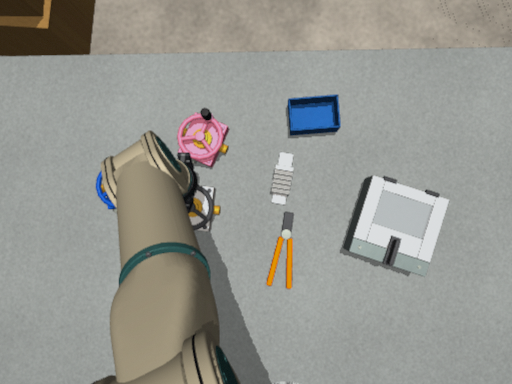

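The top view shows the turnbutton square over the shut lid at (392,250). Pliers (285,250), terminals (283,180) and bin (314,115) are where they started, and the gripper is on the dark wheel's handle at rest. Handing in.

```bash
python3 -c "
from cell import *
print(finish_job())"
```

```text
the job is handed in; nothing more can be done
None
```

The job is done in the order asked and handed in at about 21 s of the 72 s allowed; no verdict was reported.

- **Turnbutton:** I pinched the fin and turned it onto its stop (about 1 N m). The last checks read the fin at -18.3° to -18.6° and the box at -18.5°, with the lid shut.
- **Valve:** I closed it by the handle about 135° clockwise. At the stop the force rose to 16.6 N with no further movement. I then backed it off two full turns.
- **Handle position:** After the two turns I overshot by about 1° and nudged the wheel back. The final handle angle is -7.35° against -7.2° at the stop with the push relaxed. Matching the pictures shows about 0.08° of wheel turn between them. With the wheel pressed hard on the stop, the handle read about 0.6° further closed, so the stop itself is only that certain.
- **End state:** The gripper is still holding the handle at rest, with a few newtons sideways and about 8 N vertical.
- **Bystanders:** The pliers, terminal strip and bin look unmoved in the top picture. Their pixels differ from the first picture by 6 to 8 grey levels on average. I saw no shift and put that down to lighting and noise, but did not check it further.

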